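# Gauge the depth of a blind bore

## Task

Lift the depth gauge with the brass handle out of its wooden stand and put its rod into the brass-ringed bore of the steel block. Push it down gently by the handle, against the drag of its red collar, until the rod is felt to bottom out, and there give it a firm push of about 10 newtons, never over 25, so that the collar, pushed up the rod by the block's top, marks the depth. Let go and leave the gauge standing there upright, the rod fully home and the collar flat on the block, with everything else on the bench left alone.

Things in the scene. Friction and masses are not known exactly. Their poses are not given: they have to be found in the camera images.
- depth_gauge: Depth gauge, upright, about 0.15 kg. Origin: the tip of its rod; z runs up it. Steel rod 9 mm thick, 0 to 64 mm above the origin, its lowest 4 mm tapering to 5 mm; brass flange 40 mm wide, 64 to 68 mm; brass handle 16 mm thick, 68 to 118 mm. At the start its flange lies on the stand's rim.
- handle_mid (a point): Point on the axis of the gauge's handle, 95 mm above the tip; the place to grip.
- collar_foot (a point): Centre of the underside of the red collar (24 mm in diameter, 8 mm high), which slides on the rod with a steady drag of about 4 N and stays where it is pushed. At the start it lies 8 to 14 mm above the rod's tip; it can be pushed up to 54 mm above the tip.
- gauge_stand: Turned wooden stand, fixed to the bench: a round post 43 mm in diameter on a foot 68 mm in diameter, 74 mm high. Origin: centre of its underside. Its round well is open at the top, about 31 mm in diameter, so rod and collar come straight up out of it.
- stake_block: Rectangular steel block, fixed to the bench, 60 (x) x 86 (y) x 50 (z) mm, origin at the centre of its underside, z up. Three holes in the flat top: the bore to be gauged, ringed in brass, at x = 0, y = -16 mm; and two plain 7 mm holes at y = +22 mm, too small for the rod.
- bore_mouth (a point): Centre of the mouth of the brass-ringed bore, level with the block's top face (50 mm above the bench). The bore is vertical, 10.6 mm in diameter with a 2 mm chamfer at the mouth, and blind; its depth is not known beforehand: somewhere from 24 to 40 mm.
- pad (a joint): Light sprung copper pad at the bottom of the bore: 0 up, 0.002 (m) pressed flat onto the solid floor. The spring gives only about 0.6 N, so the gauge's own weight keeps it flat; the floor under it is rigid.
- scriber: Bystander: scriber with a boxwood handle, 12x116x12 mm, loose on the bench; origin at the centre of its underside. To be left alone.
- engraver_white: Bystander: graver with a white handle, 15x88x15 mm, loose on the bench; origin at the centre of its underside. To be left alone.
- tin_rear_blue: Bystander: flat dark-blue tin, 73x112x28 mm, loose on the bench; origin at the centre of its underside. To be left alone.
- tin_rear_dark: Bystander: flat black tin, 58x87x30 mm, loose on the bench; origin at the centre of its underside. To be left alone.
- box_dark: Bystander: dark wooden box, 45x75x26 mm, loose on the bench; origin at the centre of its underside. To be left alone.
- carton_flat: Bystander: small flat cream carton, 34x58x12 mm, loose on the bench; origin at the centre of its underside. To be left alone.
There are look-alikes about, which are no part of the job. Several things have the shape of the stake_block; the one meant has the colours described above. Of the things that look like the depth_gauge, the smallest one is meant.

How it is judged (in metres and radians):
On the way, in this order (a step that is already met when the one before it is completed fails the run):
1. the gauge is lifted clear of its stand (z of depth_gauge in the frame of gauge_stand above 0.078 m and contact force between the fingers and depth_gauge above 0.5 N), for 0.1 s.
2. held by the fingers, the gauge has its rod bottomed out in the bore (pad pressed) and its collar on the block's top, and is pushed down on the block with more than 7 N (value of joint pad above 0.0012 m and z of collar_foot in the frame of stake_block between 0.0485 and 0.0515 m and horizontal distance between depth_gauge and bore_mouth below 0.003 m and contact force between depth_gauge and stake_block above 7 N and contact force between the fingers and depth_gauge above 0.5 N), for 0.1 s.
At the end, for the whole second after the job is handed in: The gauge stands released and still in the brass-ringed bore, within 0.09 rad (5 degrees) of upright, its tip within 3 mm of the bore's axis and its rod bottomed out (pad pressed more than 1.2 mm), the underside of the red collar within 1.5 mm of the block's top face (value of joint pad above 0.0012 m and z of collar_foot in the frame of stake_block between 0.0485 and 0.0515 m and horizontal distance between depth_gauge and bore_mouth below 0.003 m and angle between depth_gauge's own z axis and vertical below 0.09 rad and linear speed of depth_gauge below 0.01 m/s); the robot touches nothing.
It fails at once if the gauge is pressed on the block with more than 25 N (contact force between depth_gauge and stake_block above 25 N).
It fails at once if the gauge is tipped over (more than 0.5 rad) (angle between depth_gauge's own z axis and vertical above 0.5 rad).
It fails at once if a bystander is moved by more than 15 mm (distance of any of scriber, engraver_white, tin_rear_blue, tin_rear_dark, box_dark, carton_flat from where it was at the start of the episode above 0.015 m).
It also fails if it takes over 51 s, if anything falls off the work surface, if the arm or the gripper's body presses on something with over 40 N, if the wrist force passes 120 N, or if a joint passes its speed limit or range.

## Robot

A 6-joint arm with a two-finger parallel gripper is mounted at the origin on a cart in front of the work surface, level with it; the furniture and walls round the work are solid. World frame = base frame: x ahead of the robot, y to its left, z up, the work surface at z = 0. Lengths are in m, angles in degrees, forces in N, time in s.
With the tool pointing down it reaches from about 0.4 to 0.825 m from the base axis. Payload 7 kg.
Tool frame: the origin (TCP) lies on the centre line of the jaws, within the pads' length; the fingertips stand 22 mm ahead of it and the grasp point (between the pads) lies 3 mm ahead of it; z points along the fingers, y is the line along which they close (so a half turn about z gives the same grasp; the last joint's range is limited). The gripper opens to 88 mm and grips with 3 to 60 N. Pads are 19 mm wide; open, the fingers measure 130 mm over their backs; the gripper's body (78 mm by 193 mm) begins 47 mm behind the grasp point.
Start: joints at [84.861, 20.546, 0.682, 0, -70.136, -16.507], TCP at [0.249, 0.627, 0.249] pointing down, gripper open.
Joint ranges: [-176.03, 176.03], [-82.01, 121.73], [-58.28, 71.71], [-173.87, 95.51], [-174.79, -0.11], [-173.66, 173.66]. Speed limits (degrees/s): [136.94, 136.94, 172.46, 180, 180, 180].

## Interface

Orientations are given as [roll, pitch, yaw] about the fixed x, y, z axes, in that order (R = Rz(yaw) Ry(pitch) Rx(roll)).
In Python, from plant import get_state, cams, r gives the robot as it stands.
- The arm moves only by the tool apply_moves, never from a script. Its argument "targets" is a list of rows, each an object with "dp": the shift along the world's x, y, z in m, a list of three; "yaw": the turn about the world's z in degrees. In form: [{"dp": [x, y, z], "yaw": yaw}, ...]. A call has 1 to 20 rows; each row is the pose to reach, as a shift and turn from the pose commanded when the call began; what a row does not reach only later rows make up. A row lasts 1/12 s, in which the tool goes at most 41.7 mm and 7.16 degrees, less where a joint would pass 70% of its speed; a pose out of reach is approached as far as the arm can. A call with a gripper value outside its range is refused whole. "grip" is the gripper command: -1 is fully open, 1 is shut, values between are in proportion, set as the call begins (left out, the last holds). The fingers move at their own pace and stop on an object; "squeeze" is the grip in N (left out, the last holds). Time passes only in rows, so rows that repeat a pose let the fingers close. It gives the time, the measured TCP pose, the force, the opening and the grip force at its end, in the units of the state.
- get_state(): the state, without advancing time (a new reading comes with each control period).
- cams.capture(name): name is "scene" or "top" or "wrist"; returns a dict with "image" (384x512x3 uint8, red, green, blue), "range_z" (384x512 float32, m along the optical axis (not along the pixel's ray), 0 where there is no reading), "fx", "fy", "cx", "cy" (pixels), "k1" (the pictures are not rectified: a ray, as slopes to the right and down, at radius r is drawn at 1 + k1 r^2 times it, then the intrinsics apply), "R" (3x3) and "t" (3): a world point X has camera coordinates R X + t; the wrist camera has in their place "T_tool_cam" (4x4, takes a point from camera to tool coordinates, whose origin is the TCP and whose axes are the flange's). Camera axes: x right, y down, z forward; pixel columns grow to the right and rows downward; lengths in m; the calibration is good to about 2 mm. A picture is of the moment at which its call begins: read the wrist's pose just before it.
- r.close_job(): hands the job in; it is judged then, once.
The state is a dict: "time_s": time; "joints": joint angles; "qd": joint speeds; "joint_torque": joint torques, N m; "tcp_pos": TCP position; "eef_rot": TCP orientation; "contact_force": force on the tool from outside, world axes, zero at the start; "moment": the same for the moment, N m; "gripper_width": finger opening in m; "gripper_force": force on a finger pad.
Only numpy, scipy, OpenCV 4.12 (cv2) and the standard library are available. Lean on these libraries where they do the work, as an engineer would, in place of code of your own. Each camera call takes 0.05 s, during which the arm holds its last target. There are 200 camera calls.

## Working session

There is one attempt and no reset: what is moved stays moved. The work goes in short steps, Python scripts to look and compute and a tool call to move; the robot and the scene stay as the last step left them, time stands still between calls to the robot, and variables do not carry over. Pictures are saved under pics/ and viewed, at most 10 in all, crops included, and the job is handed in when it is done.

Besides the shell and the picture viewer there is one more tool, called as name(argument=value, ...), one argument or row to a line, values as JSON. apply_moves: Moves the arm, as the interface text tells. Its arguments: {"type":"object","properties":{"targets":{"type":"array","items":{"type":"object","properties":{"dp":{"type":"array","items":{"type":"number"}},"yaw":{"type":"number"}}}},"grip":{"type":"number"},"squeeze":{"type":"number"}},"required":["targets"]}

```bash
mkdir -p pics; cat > h.py <<'E'
import numpy as np,cv2
from plant import get_state,cams,r
from scipy.spatial.transform import Rotation as Ro
def cap(n):
    s=get_state();c=cams.capture(n)
    if n=='wrist':
        T=np.eye(4);T[:3,:3]=Ro.from_euler('xyz',s['eef_rot'],degrees=True).as_matrix();T[:3,3]=s['tcp_pos']
        M=T@np.array(c['T_tool_cam']);c['Rw']=M[:3,:3];c['tw']=M[:3,3]
    else:
        R=np.array(c['R']);c['Rw']=R.T;c['tw']=-R.T@np.array(c['t'])
    return c
def ray(c,uv):
    d=((np.array(uv,float)-[c['cx'],c['cy']])/[c['fx'],c['fy']]);q=d.copy()
    for _ in range(20): q=d/(1+c['k1']*(q**2).sum(-1,keepdims=True))
    return np.concatenate([q,np.ones(q.shape[:-1]+(1,))],-1)
def onz(c,uv,z):
    w=ray(c,uv)@c['Rw'].T; return c['tw']+w*((z-c['tw'][2])/w[...,2])[...,None]
def cloud(c):
    v,u=np.mgrid[:384,:512];return c['tw']+(ray(c,np.stack([u,v],-1))*c['range_z'][...,None])@c['Rw'].T
def save(n,im): cv2.imwrite('pics/'+n,cv2.cvtColor(im,cv2.COLOR_RGB2BGR))
E
python3 - <<'E'
from h import *
s=get_state();print(s)
a=cap('scene');b=cap('top')
for c in(a,b):print(c['tw'],c['Rw'][:,2],c['fx'],c['k1'])
save('a.png',a['image']);save('b.png',b['image'])
E
```

```text
{'time_s': 0.0, 'joints': array([ 8.48605352e+01,  2.05910982e+01,  6.34907853e-01, -2.10343826e-02,
       -7.01347164e+01, -1.65075123e+01]), 'qd': array([ 0.01723294,  0.00357748, -0.07256088,  0.00910745,  0.0019854 ,
       -0.08925828]), 'joint_torque': array([ 3.70185335e-04, -5.82723391e+01,  2.93047625e+01,  6.99716985e+00,
        6.90389556e-03, -1.56794044e-04]), 'tcp_pos': array([0.24884289, 0.62698342, 0.24763219]), 'eef_rot': array([ 1.79907221e+02, -6.87427039e-03, -2.16541349e+01]), 'contact_force': array([-0.5602375 , -0.07527168,  0.8407854 ]), 'moment': array([-0.00631343, -0.02562612, -0.047112  ]), 'gripper_force': 0.0, 'gripper_width': 0.08749478242602383}
[-0.1525484  -0.45914908  0.77293651] [ 0.67188137  0.3659768  -0.64392268] 402.3860787808413 -0.08806759587626764
[ 0.44548682 -0.09824822  1.04620411] [ 0.14453275  0.00865509 -0.98946216] 351.263456520457 -0.03125502474001045
```

View pics/a.png

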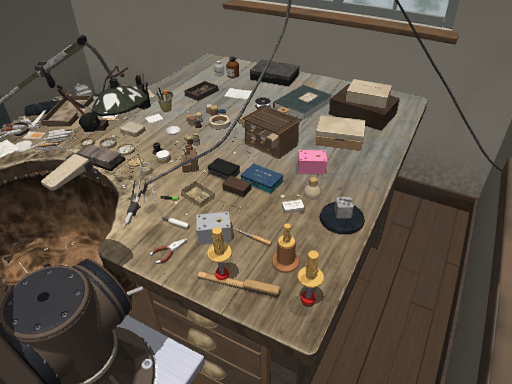

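View pics/b.png

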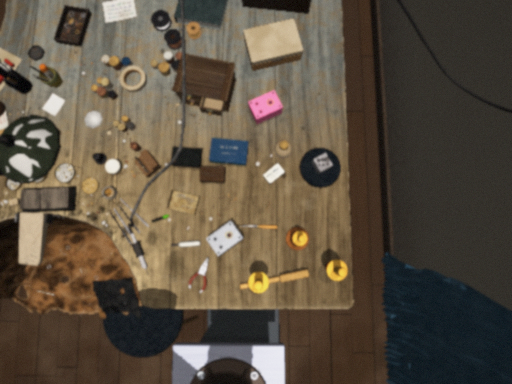

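Possible gauges in the scene view: (219,255) and (311,280), both free-standing and larger, and (286,240), which sits in the wooden stand and is the smallest. Possible blocks: grey (213,228), pink (312,161), and a small one on a black disc (344,207). I choose the gauge in the stand and the grey block, then check both in a close crop.

```bash
python3 - <<'E'
from h import *
a=cap('scene');b=cap('top')
A=cv2.resize(a['image'][190:310,180:340],(800,600),interpolation=3)
B=cv2.resize(b['image'][200:300,190:350],(800,500),interpolation=3)
save('c.png',A)
save('d.png',B)
P=cloud(b)
for n,uv in dict(block=(225,237),g=(300,239),g1=(258,283),g2=(337,270)).items():
    print(n,P[uv[1],uv[0]].round(4))
E
```

```text
block [0.4548 0.0081 0.0502]
g [ 0.4488 -0.1945  0.1283]
g1 [ 0.3418 -0.0863  0.1631]
g2 [ 0.3717 -0.2836  0.1494]
```

View pics/c.png

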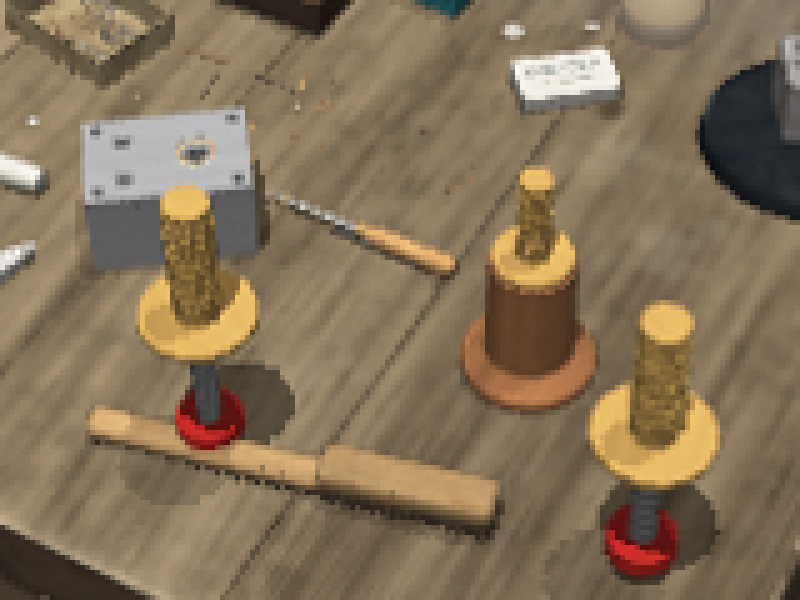

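View pics/d.png

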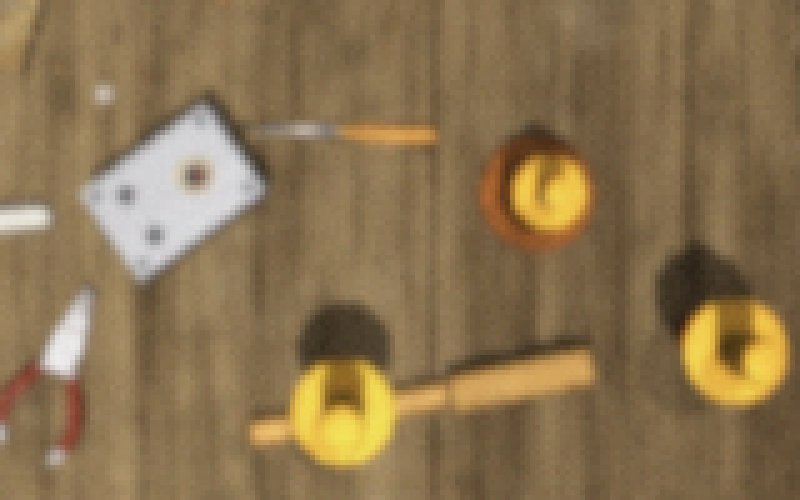

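The grey block has the brass-ringed bore at crop (196,176), top view about (229,235). The gauge in the wooden stand is at crop (550,192), top view about (300,238). The scriber lies between them. Next I measure both positions and check how high the hanging cable is.

```bash
python3 - <<'E'
from h import *
b=cap('top');a=cap('scene')
print('bore',onz(b,(228.8,234.8),.05), onz(a,(180+195/5-.4,190+152/5-.4),.05))
P=cloud(b)
h=P[...,2]
m=(abs(P[...,0]-.45)<.06)&(abs(P[...,1]+.195)<.06)
f=m&(abs(h-.078)<.005);t=m&(abs(h-.128)<.004);print(f.sum(),P[f].mean(0),t.sum(),P[t].mean(0))
print('scene handle top',onz(a,(180+537/5-.4,190+178/5-.4),.128))
im=b['image'].astype(int)
for v in range(5,240,15):
    u=np.argmax(h[v,100:215])+100; print(v,u,P[v,u].round(2),end=' | ')
print()
# tall things near path
q=(h>.18)&(P[...,0]>.1)&(P[...,0]<.8)&(abs(P[...,1])<.75)
for x in np.arange(.1,.8,.1):
  print(round(x,1),[round(float(h[q&(abs(P[...,0]-x-.05)<.05)&(abs(P[...,1]-y-.05)<.05)].max(initial=0)),2) for y in np.arange(-.5,.7,.1)])
E
```

```text
bore [ 0.46094245 -0.00251087  0.05      ] [ 0.46147869 -0.00282273  0.05      ]
131 [ 0.45178803 -0.19592068  0.07771225] 30 [ 0.450436   -0.1981007   0.12806936]
scene handle top [ 0.45244745 -0.20011859  0.128     ]
5 209 [ 0.45 -0.1   1.05] | 20 181 [0.94 0.09 0.31] | 35 183 [0.92 0.09 0.29] | 50 182 [0.89 0.09 0.28] | 65 183 [0.87 0.09 0.25] | 80 183 [0.84 0.1  0.23] | 95 182 [0.81 0.1  0.21] | 110 183 [0.77 0.11 0.19] | 125 183 [0.74 0.11 0.17] | 140 149 [ 0.45 -0.1   1.05] | 155 202 [ 0.45 -0.1   1.05] | 170 162 [0.64 0.18 0.09] | 185 149 [0.6  0.23 0.06] | 200 140 [0.56 0.25 0.05] | 215 107 [ 0.45 -0.1   1.05] | 230 138 [ 0.45 -0.1   1.05] | 
0.1 [0.0, 0.0, 0.0, 0.0, 0.0, 0.0, 0.0, 0.0, 0.0, 0.0, 0.0, 0.0]
0.2 [0.0, 0.0, 0.0, 0.0, 0.0, 0.0, 0.0, 0.0, 0.0, 0.0, 0.0, 0.0]
0.3 [0.0, 0.0, 0.0, 0.0, 0.0, 0.0, 0.0, 0.0, 0.0, 0.0, 0.0, 0.0]
0.4 [0.0, 0.0, 0.0, 0.0, 1.05, 0.0, 0.0, 0.0, 0.0, 0.0, 0.0, 0.0]
0.5 [0.0, 0.0, 0.0, 0.0, 0.0, 0.0, 0.0, 0.0, 0.0, 0.18, 0.18, 0.0]
0.6 [0.0, 0.0, 0.0, 0.0, 0.0, 0.0, 0.0, 0.0, 0.0, 0.22, 0.26, 0.0]
0.7 [0.0, 0.0, 0.0, 0.0, 0.0, 0.0, 0.21, 0.0, 0.0, 0.22, 0.23, 0.0]
```

apply_moves(
  targets=[
    {"dp":[0.01,-0.03,0.02],"yaw":5},
    {"dp":[0.03,-0.07,0.02],"yaw":10},
    {"dp":[0.05,-0.11,0.02],"yaw":15},
    {"dp":[0.07,-0.15,0.02],"yaw":21.5},
    {"dp":[0.09,-0.19,0.02],"yaw":21.5},
    {"dp":[0.11,-0.23,0.02],"yaw":21.5},
    {"dp":[0.13,-0.27,0.02],"yaw":21.5},
    {"dp":[0.15,-0.31,0.02],"yaw":21.5},
    {"dp":[0.17,-0.34,0.02],"yaw":21.5},
    {"dp":[0.19,-0.375,0.02],"yaw":21.5},
    {"dp":[0.2,-0.41,0.02],"yaw":21.5},
    {"dp":[0.202,-0.45,0.02],"yaw":21.5},
    {"dp":[0.202,-0.49,0.02],"yaw":21.5},
    {"dp":[0.202,-0.53,0.02],"yaw":21.5},
    {"dp":[0.202,-0.57,0.02],"yaw":21.5},
    {"dp":[0.202,-0.6,0.02],"yaw":21.5},
    {"dp":[0.202,-0.63,0.01],"yaw":21.5},
    {"dp":[0.202,-0.63,0.01],"yaw":21.5},
    {"dp":[0.202,-0.63,0.01],"yaw":21.5},
    {"dp":[0.202,-0.63,0.01],"yaw":21.5},
  ],
  grip=-1,
)

```text
time_s: 1.97
tcp_pos: [0.4511, -0.0027, 0.2588]
eef_rot: [-180.0, -0.0, -0.2]
contact_force: [-0.0, -0.6, 0.3]
gripper_width: 0.0878
gripper_force: 0.0
```

```bash
python3 - <<'E'
from h import *
c=cap('wrist');save('w1.png',c['image']);print(c['tw'],c['Rw'][:,2],c['fx'])
q=ray({**c},np.array([[256,192]]))
# where bore est projects
d=(np.array([.461,-.003,.05])-c['tw'])@c['Rw'];x=d[:2]/d[2];x=x*(1+c['k1']*(x@x));print(x*[c['fx'],c['fy']]+[c['cx'],c['cy']])
E
```

```text
[ 0.52697829 -0.00286122  0.39471522] [-0.28154734  0.00179587 -0.95954566] 336.7325585781001
[248.89979323 156.16375152]
```

View pics/w1.png

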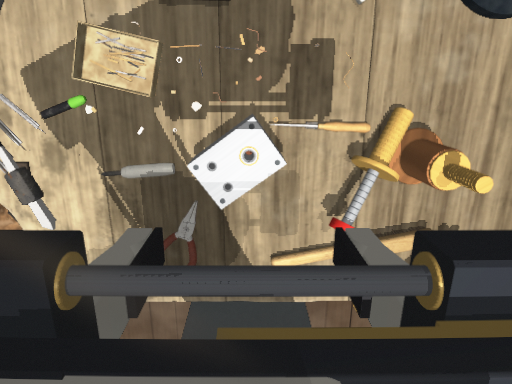

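The bore is at wrist pixel (249,156), as predicted. The look-alike gauge that stood on the file handle has tipped over towards the stand: its collar is at (340,224) and its handle at (400,115). I check it from the scene camera.

```bash
python3 - <<'E'
from h import *
a=cap('scene');c=cap('wrist');b=cap('top')
A=cv2.resize(a['image'][190:310,180:340],(800,600),interpolation=3);save('e.png',A)
P=cloud(c)
for uv in [(340,224),(362,190),(380,160),(400,112),(480,184),(450,165)]: print(uv,P[uv[1],uv[0]].round(3))
P=cloud(b);h=P[...,2]
m=(abs(P[...,0]-.45)<.06)&(abs(P[...,1]+.198)<.04)
f=m&(abs(h-.078)<.005);t=m&(abs(h-.128)<.004);print(f.sum(),P[f].mean(0),t.sum(),P[t].mean(0))
E
```

```text
(340, 224) [ 0.387 -0.101  0.055]
(362, 190) [ 0.421 -0.127  0.04 ]
(380, 160) [ 0.454 -0.145  0.036]
(400, 112) [ 0.504 -0.169  0.017]
(480, 184) [ 0.452 -0.195  0.127]
(450, 165) [ 0.459 -0.194  0.082]
133 [ 0.45197188 -0.1962383   0.0778339 ] 30 [ 0.45043384 -0.1980823   0.12821611]
```

View pics/e.png

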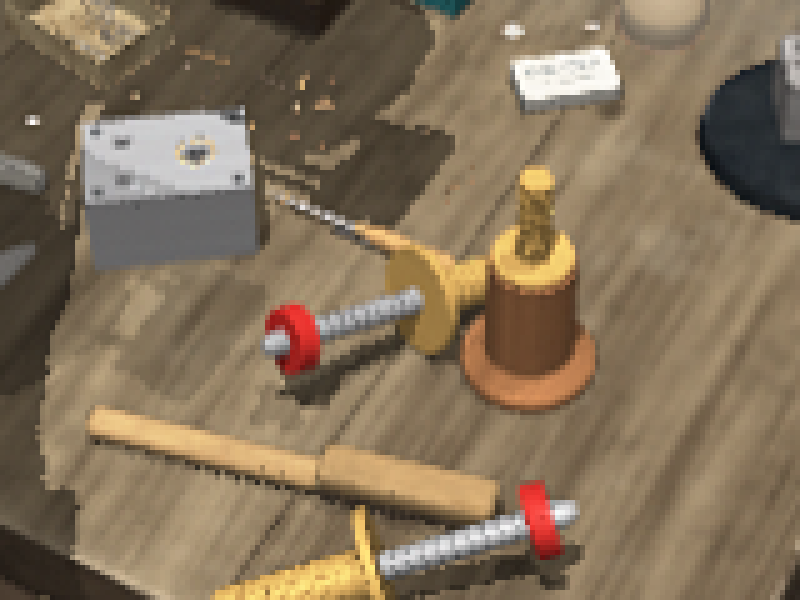

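Both look-alike gauges have tipped over by themselves. The target gauge still stands in its stand at about (0.451, -0.1975), and the scriber hasn't moved. I go for the grasp.

apply_moves(
  targets=[
    {"dp":[0,-0.03,0],"yaw":0},
    {"dp":[0,-0.07,0],"yaw":0},
    {"dp":[0,-0.11,0],"yaw":0},
    {"dp":[0,-0.15,0],"yaw":0},
    {"dp":[0,-0.18,0],"yaw":0},
    {"dp":[0,-0.195,-0.01],"yaw":0},
    {"dp":[0,-0.195,-0.03],"yaw":0},
    {"dp":[0,-0.195,-0.06],"yaw":0},
    {"dp":[0,-0.195,-0.09],"yaw":0},
    {"dp":[0,-0.195,-0.12],"yaw":0},
    {"dp":[0,-0.195,-0.14],"yaw":0},
    {"dp":[0,-0.195,-0.15],"yaw":0},
    {"dp":[0,-0.195,-0.15],"yaw":0},
    {"dp":[0,-0.195,-0.15],"yaw":0},
    {"dp":[0,-0.195,-0.15],"yaw":0},
  ],
)

```text
time_s: 3.42
tcp_pos: [0.452, -0.1973, 0.1095]
eef_rot: [180.0, -0.1, -0.1]
contact_force: [0.2, 0.0, 0.9]
gripper_width: 0.0872
gripper_force: 0.0
```

apply_moves(
  targets=[
    {"dp":[0,0,0],"yaw":0},
    {"dp":[0,0,0],"yaw":0},
    {"dp":[0,0,0],"yaw":0},
    {"dp":[0,0,0],"yaw":0},
    {"dp":[0,0,0],"yaw":0},
    {"dp":[0,0,0],"yaw":0},
    {"dp":[0,0,0],"yaw":0},
    {"dp":[0,0,0],"yaw":0},
    {"dp":[0,0,0],"yaw":0},
    {"dp":[0,0,0],"yaw":0},
    {"dp":[0,0,0],"yaw":0},
    {"dp":[0,0,0],"yaw":0},
  ],
  grip=1,
  squeeze=35,
)

```text
time_s: 4.42
tcp_pos: [0.451, -0.1977, 0.1086]
eef_rot: [180.0, 0.0, -0.1]
contact_force: [0.1, -1.1, 0.6]
gripper_width: 0.0154
gripper_force: 35.0
```

apply_moves(
  targets=[
    {"dp":[0,0,0.005],"yaw":0},
    {"dp":[0,0,0.015],"yaw":0},
    {"dp":[0,0,0.03],"yaw":0},
    {"dp":[0,0,0.05],"yaw":0},
    {"dp":[0,0,0.07],"yaw":0},
    {"dp":[0,0,0.09],"yaw":0},
    {"dp":[0,0,0.1],"yaw":0},
    {"dp":[0,0.01,0.1],"yaw":0},
    {"dp":[0,0.03,0.1],"yaw":0},
    {"dp":[0,0.055,0.1],"yaw":0},
    {"dp":[0.003,0.08,0.1],"yaw":0},
    {"dp":[0.005,0.105,0.1],"yaw":0},
    {"dp":[0.007,0.13,0.1],"yaw":0},
    {"dp":[0.01,0.155,0.1],"yaw":0},
    {"dp":[0.01,0.175,0.1],"yaw":0},
    {"dp":[0.01,0.19,0.1],"yaw":0},
    {"dp":[0.01,0.195,0.09],"yaw":0},
    {"dp":[0.01,0.195,0.08],"yaw":0},
    {"dp":[0.01,0.195,0.075],"yaw":0},
    {"dp":[0.01,0.195,0.075],"yaw":0},
  ],
)

```text
time_s: 6.08
tcp_pos: [0.4595, -0.0035, 0.1813]
eef_rot: [179.9, 0.2, -0.2]
contact_force: [-0.5, 0.3, -1.2]
gripper_width: 0.0153
gripper_force: 35.0
```

apply_moves(
  targets=[
    {"dp":[0,0,0],"yaw":0},
    {"dp":[0,0,0],"yaw":0},
    {"dp":[0,0,0],"yaw":0},
  ],
)

```text
time_s: 6.33
tcp_pos: [0.4612, -0.0031, 0.1838]
eef_rot: [-180.0, -0.0, -0.2]
contact_force: [0.5, 0.3, -1.4]
gripper_width: 0.0149
gripper_force: 35.0
```

```bash
python3 - <<'E'
from h import *
b=cap('top');a=cap('scene');c=cap('wrist')
save('f.png',np.vstack([cv2.resize(c['image'][90:230,150:350],(700,300)[:1]+(300,),interpolation=3),cv2.resize(a['image'][170:250,170:270],(700,300),interpolation=3)]))
print(get_state()['tcp_pos'])
E
```

```text
[ 0.46117557 -0.00284212  0.18384409]
```

View pics/f.png

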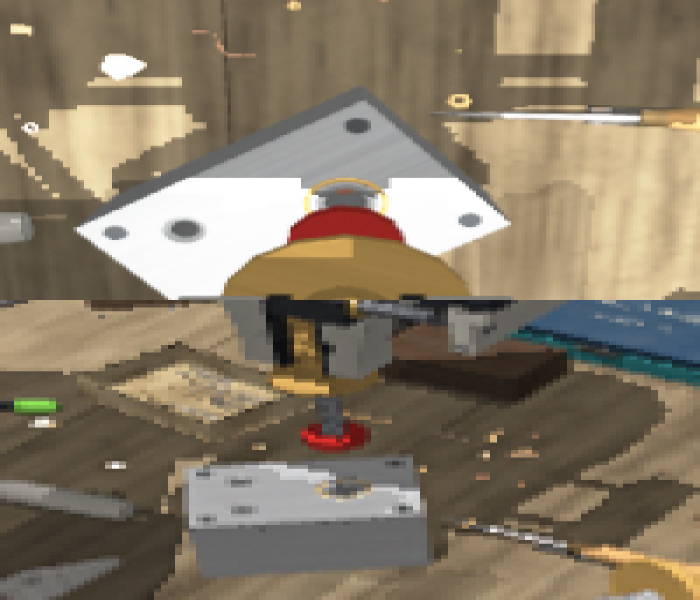

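```bash
python3 - <<'E'
from h import *
from plant import get_state
a=cap('scene');c=cap('wrist')
def red(c,lo,hi):
    m=cv2.inRange(cv2.cvtColor(c['image'],cv2.COLOR_RGB2HSV),(0,150,60),(6,255,255))|cv2.inRange(cv2.cvtColor(c['image'],cv2.COLOR_RGB2HSV),(172,150,60),(180,255,255))
    n,l,s,ce=cv2.connectedComponentsWithStats(m);return [(s[i].tolist(),ce[i].round(2)) for i in range(1,n) if s[i][4]>20],l
ra,_=red(a,0,0);rw,_=red(c,0,0);print(ra,rw)
def proj(c,X):
    d=(np.array(X)-c['tw'])@c['Rw'];x=d[:2]/d[2];x=x*(1+c['k1']*(x@x));return x*[c['fx'],c['fy']]+[c['cx'],c['cy']]
for dx in(-.002,0,.002):
  for h in (.096,.104): print(dx,h,proj(a,(.461+dx,-.003,h)),proj(c,(.461+dx,-.003,h)))
print('bore',proj(a,(.461,-.003,.05)),proj(c,(.461,-.003,.05)))
E
```

```text
[([213, 203, 10, 8, 52], array([217.21, 206.4 ])), ([233, 251, 11, 14, 97], array([238.91, 257.19])), ([284, 286, 9, 16, 82], array([287.54, 293.6 ]))] [([233, 186, 32, 17, 340], array([248.09, 194.28]))]
-0.002 0.096 [216.71766206 207.43186119] [249.01409806 205.55305752]
-0.002 0.104 [216.46151703 205.06040133] [249.02864071 209.42924277]
0 0.096 [217.14489582 206.96112982] [249.00686264 202.85648451]
0 0.104 [216.8913191  204.59034073] [249.02120217 206.65185082]
0.002 0.096 [217.57104093 206.49161288] [248.99958991 200.14687904]
0.002 0.104 [217.32001942 204.1215011 ] [249.01372385 203.86054372]
bore [218.55887934 220.13493431] [248.93958702 185.06595139]
```

The gauge is over the bore: collar at wrist column 248.5, bore at 249, and the scene view agrees within 1 mm. I lower it into the mouth.

apply_moves(
  targets=[
    {"dp":[0,0,-0.01],"yaw":0},
    {"dp":[0,0,-0.02],"yaw":0},
    {"dp":[0,0,-0.027],"yaw":0},
    {"dp":[0,0,-0.03],"yaw":0},
    {"dp":[0,0,-0.033],"yaw":0},
    {"dp":[0,0,-0.036],"yaw":0},
    {"dp":[0,0,-0.038],"yaw":0},
    {"dp":[0,0,-0.04],"yaw":0},
    {"dp":[0,0,-0.041],"yaw":0},
    {"dp":[0,0,-0.041],"yaw":0},
    {"dp":[0,0,-0.041],"yaw":0},
  ],
)

```text
time_s: 7.5
tcp_pos: [0.4611, -0.0026, 0.1427]
eef_rot: [-180.0, -0.0, -0.1]
contact_force: [0.5, 0.1, -2.6]
gripper_width: 0.0158
gripper_force: 35.0
```

apply_moves(
  targets=[
    {"dp":[0,0,-0.002],"yaw":0},
    {"dp":[0,0,-0.004],"yaw":0},
    {"dp":[0,0,-0.006],"yaw":0},
    {"dp":[0,0,-0.008],"yaw":0},
    {"dp":[0,0,-0.01],"yaw":0},
    {"dp":[0,0,-0.012],"yaw":0},
    {"dp":[0,0,-0.012],"yaw":0},
    {"dp":[0,0,-0.012],"yaw":0},
  ],
)

```text
time_s: 8.17
tcp_pos: [0.4608, -0.0027, 0.1302]
eef_rot: [180.0, 0.0, -0.2]
contact_force: [-0.4, -0.2, -0.9]
gripper_width: 0.015
gripper_force: 35.0
```

apply_moves(
  targets=[
    {"dp":[0,0,-0.001],"yaw":0},
    {"dp":[0,0,-0.002],"yaw":0},
    {"dp":[0,0,-0.003],"yaw":0},
    {"dp":[0,0,-0.004],"yaw":0},
    {"dp":[0,0,-0.004],"yaw":0},
    {"dp":[0,0,-0.004],"yaw":0},
  ],
)

```text
time_s: 8.67
tcp_pos: [0.4608, -0.0027, 0.1263]
eef_rot: [180.0, 0.0, -0.2]
contact_force: [-1.0, 0.4, -1.4]
gripper_width: 0.0154
gripper_force: 35.0
```

```bash
python3 - <<'E'
from h import *
import time
a=cap('scene');s=get_state();print(s['contact_force'],s['tcp_pos'])
save('g.png',cv2.resize(a['image'][190:250,190:250],(600,600),interpolation=3))
E
```

```text
[-0.23548308  0.36612009 -1.62334316] [ 0.46083791 -0.00265014  0.12634232]
```

View pics/g.png

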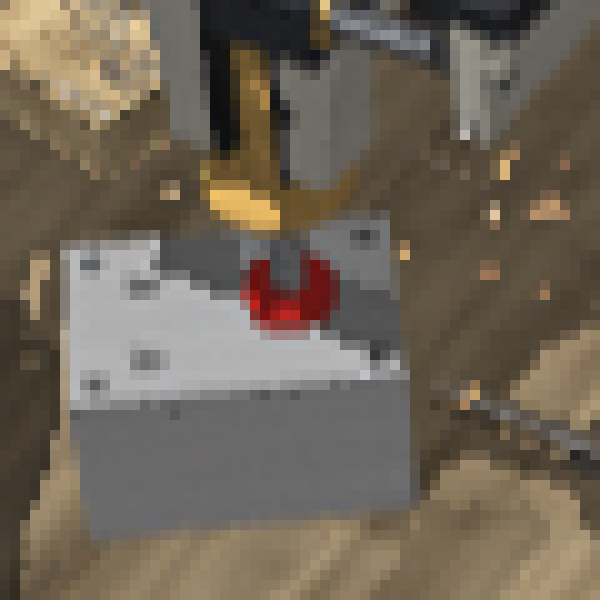

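The rod is in the bore and the collar sits on the block's top, so I feel for the bottom in 1 mm steps.

apply_moves(
  targets=[
    {"dp":[0,0,-0.0005],"yaw":0},
    {"dp":[0,0,-0.001],"yaw":0},
    {"dp":[0,0,-0.0015],"yaw":0},
    {"dp":[0,0,-0.0015],"yaw":0},
  ],
)

```text
time_s: 9.05
tcp_pos: [0.4609, -0.0027, 0.125]
eef_rot: [180.0, 0.0, -0.1]
contact_force: [-1.2, 0.2, 1.6]
gripper_width: 0.0155
gripper_force: 35.0
```

```bash
python3 -c "
from h import *
s=get_state();print(s['contact_force'],s['tcp_pos'],s['joint_torque'])"
```

```text
[-1.20338603  0.23878569  1.60695493] [ 0.46090107 -0.00266761  0.12500058] [-3.07937218e-03 -3.33725345e+01  2.33456218e+01  5.52659199e+00
  5.17723784e-01  1.16411025e-03]
```

apply_moves(
  targets=[
    {"dp":[0,0,-0.0005],"yaw":0},
    {"dp":[0,0,-0.001],"yaw":0},
    {"dp":[0,0,-0.001],"yaw":0},
  ],
)

```text
time_s: 9.3
tcp_pos: [0.4609, -0.0027, 0.124]
eef_rot: [180.0, 0.0, -0.1]
contact_force: [-0.5, -0.1, 0.5]
gripper_width: 0.0151
gripper_force: 35.0
```

apply_moves(
  targets=[
    {"dp":[0,0,-0.0005],"yaw":0},
    {"dp":[0,0,-0.001],"yaw":0},
    {"dp":[0,0,-0.001],"yaw":0},
  ],
)

```text
time_s: 9.55
tcp_pos: [0.4609, -0.0027, 0.1229]
eef_rot: [180.0, 0.0, -0.1]
contact_force: [-1.4, -0.1, 0.7]
gripper_width: 0.0154
gripper_force: 35.0
```

apply_moves(
  targets=[
    {"dp":[0,0,-0.0005],"yaw":0},
    {"dp":[0,0,-0.001],"yaw":0},
    {"dp":[0,0,-0.001],"yaw":0},
  ],
)

```text
time_s: 9.8
tcp_pos: [0.4609, -0.0027, 0.1219]
eef_rot: [180.0, 0.0, -0.1]
contact_force: [-0.5, -0.4, 1.0]
gripper_width: 0.0154
gripper_force: 35.0
```

apply_moves(
  targets=[
    {"dp":[0,0,-0.0005],"yaw":0},
    {"dp":[0,0,-0.001],"yaw":0},
    {"dp":[0,0,-0.001],"yaw":0},
  ],
)

```text
time_s: 10.05
tcp_pos: [0.4609, -0.0026, 0.1209]
eef_rot: [180.0, 0.0, -0.1]
contact_force: [-1.2, -0.1, 1.3]
gripper_width: 0.0152
gripper_force: 35.0
```

apply_moves(
  targets=[
    {"dp":[0,0,-0.0005],"yaw":0},
    {"dp":[0,0,-0.001],"yaw":0},
    {"dp":[0,0,-0.001],"yaw":0},
  ],
)

```text
time_s: 10.3
tcp_pos: [0.4609, -0.0026, 0.12]
eef_rot: [180.0, 0.0, -0.1]
contact_force: [-1.5, -0.1, -0.0]
gripper_width: 0.0152
gripper_force: 35.0
```

apply_moves(
  targets=[
    {"dp":[0,0,-0.0005],"yaw":0},
    {"dp":[0,0,-0.001],"yaw":0},
    {"dp":[0,0,-0.001],"yaw":0},
  ],
)

```text
time_s: 10.55
tcp_pos: [0.4609, -0.0026, 0.119]
eef_rot: [180.0, 0.0, -0.1]
contact_force: [-1.5, -0.2, 1.3]
gripper_width: 0.0152
gripper_force: 35.0
```

apply_moves(
  targets=[
    {"dp":[0,0,-0.0005],"yaw":0},
    {"dp":[0,0,-0.001],"yaw":0},
    {"dp":[0,0,-0.001],"yaw":0},
  ],
)

```text
time_s: 10.8
tcp_pos: [0.4609, -0.0026, 0.1179]
eef_rot: [-180.0, 0.0, -0.1]
contact_force: [-2.3, -0.6, 0.9]
gripper_width: 0.0154
gripper_force: 35.0
```

apply_moves(
  targets=[
    {"dp":[-0.0004,0,-0.0005],"yaw":0},
    {"dp":[-0.0004,0,-0.001],"yaw":0},
    {"dp":[-0.0004,0,-0.001],"yaw":0},
  ],
)

```text
time_s: 11.05
tcp_pos: [0.4608, -0.0026, 0.1171]
eef_rot: [-180.0, -0.0, -0.1]
contact_force: [-0.5, -0.7, 0.2]
gripper_width: 0.0158
gripper_force: 35.0
```

apply_moves(
  targets=[
    {"dp":[0,0,-0.0005],"yaw":0},
    {"dp":[0,0,-0.001],"yaw":0},
    {"dp":[0,0,-0.001],"yaw":0},
  ],
)

```text
time_s: 11.3
tcp_pos: [0.4608, -0.0026, 0.116]
eef_rot: [180.0, -0.0, -0.1]
contact_force: [-0.0, -1.5, 1.3]
gripper_width: 0.015
gripper_force: 35.0
```

apply_moves(
  targets=[
    {"dp":[0,0,-0.0005],"yaw":0},
    {"dp":[0,0,-0.001],"yaw":0},
    {"dp":[0,0,-0.001],"yaw":0},
  ],
)

```text
time_s: 11.55
tcp_pos: [0.4609, -0.0026, 0.1153]
eef_rot: [-180.0, -0.0, -0.1]
contact_force: [-0.3, -0.5, 4.3]
gripper_width: 0.0156
gripper_force: 35.0
```

apply_moves(
  targets=[
    {"dp":[0,0,0],"yaw":0},
    {"dp":[0,0,0],"yaw":0},
    {"dp":[0,0,0],"yaw":0},
  ],
)

```text
time_s: 11.8
tcp_pos: [0.4608, -0.0026, 0.1153]
eef_rot: [-180.0, -0.0, -0.1]
contact_force: [-1.7, -0.4, 5.3]
gripper_width: 0.0153
gripper_force: 35.0
```

Bottomed out: the TCP has stalled at 0.1153 and the force is rising. I push a little more.

apply_moves(
  targets=[
    {"dp":[0,0,-0.0004],"yaw":0},
    {"dp":[0,0,-0.0004],"yaw":0},
    {"dp":[0,0,-0.0004],"yaw":0},
  ],
)

```text
time_s: 12.05
tcp_pos: [0.4609, -0.0026, 0.1151]
eef_rot: [-180.0, -0.0, -0.1]
contact_force: [-0.8, -1.1, 7.7]
gripper_width: 0.015
gripper_force: 35.0
```

apply_moves(
  targets=[
    {"dp":[0,0,-0.0004],"yaw":0},
    {"dp":[0,0,-0.0004],"yaw":0},
    {"dp":[0,0,-0.0004],"yaw":0},
    {"dp":[0,0,-0.0004],"yaw":0},
  ],
)

```text
time_s: 12.38
tcp_pos: [0.461, -0.0026, 0.1148]
eef_rot: [-180.0, -0.1, -0.1]
contact_force: [-1.3, -1.2, 8.7]
gripper_width: 0.0154
gripper_force: 35.0
```

apply_moves(
  targets=[
    {"dp":[0,0,-0.0004],"yaw":0},
    {"dp":[0,0,-0.0004],"yaw":0},
    {"dp":[0,0,-0.0004],"yaw":0},
    {"dp":[0,0,-0.0004],"yaw":0},
  ],
)

```text
time_s: 12.72
tcp_pos: [0.4611, -0.0025, 0.1146]
eef_rot: [-180.0, -0.1, -0.1]
contact_force: [-2.0, -1.0, 10.3]
gripper_width: 0.0153
gripper_force: 35.0
```

apply_moves(
  targets=[
    {"dp":[0,0,-0.0004],"yaw":0},
    {"dp":[0,0,-0.0004],"yaw":0},
    {"dp":[0,0,-0.0004],"yaw":0},
    {"dp":[0,0,-0.0004],"yaw":0},
    {"dp":[0,0,-0.0004],"yaw":0},
  ],
)

```text
time_s: 13.13
tcp_pos: [0.4612, -0.0026, 0.1144]
eef_rot: [-180.0, -0.1, -0.1]
contact_force: [-2.0, -1.4, 13.7]
gripper_width: 0.0155
gripper_force: 35.0
```

```bash
python3 -c "
from h import *
s=get_state();print(s['contact_force'],s['tcp_pos'],s['moment'])"
```

```text
[-2.02347784 -1.4471546  13.71509638] [ 0.46123245 -0.0025565   0.11444139] [-0.4145836   1.19336136 -0.01888037]
```

Pressed at about 14 N with the TCP stalled. I ease the force while staying slightly loaded, then let go.

apply_moves(
  targets=[
    {"dp":[-0.0002,0,0.0004],"yaw":0},
    {"dp":[-0.0004,0,0.0008],"yaw":0},
    {"dp":[-0.0004,0,0.0013],"yaw":0},
    {"dp":[-0.0004,0,0.0013],"yaw":0},
  ],
)

```text
time_s: 13.47
tcp_pos: [0.4606, -0.0025, 0.1151]
eef_rot: [-180.0, -0.1, -0.1]
contact_force: [0.1, -1.7, 4.6]
gripper_width: 0.0154
gripper_force: 35.0
```

apply_moves(
  targets=[
    {"dp":[0,0,0],"yaw":0},
    {"dp":[0,0,0],"yaw":0},
    {"dp":[0,0,0],"yaw":0},
    {"dp":[0,0,0],"yaw":0},
    {"dp":[0,0,0],"yaw":0},
    {"dp":[0,0,0],"yaw":0},
  ],
  grip=0,
)

```text
time_s: 13.97
tcp_pos: [0.4601, -0.0027, 0.1146]
eef_rot: [180.0, 0.0, -0.1]
contact_force: [-0.5, -0.4, 0.2]
gripper_width: 0.0431
gripper_force: 0.0
```

apply_moves(
  targets=[
    {"dp":[0,0,0.005],"yaw":0},
    {"dp":[0,0,0.015],"yaw":0},
    {"dp":[0,0,0.03],"yaw":0},
    {"dp":[0,0,0.05],"yaw":0},
    {"dp":[0,0,0.07],"yaw":0},
    {"dp":[0,0,0.1],"yaw":0},
    {"dp":[0,0,0.12],"yaw":0},
    {"dp":[0,0,0.12],"yaw":0},
    {"dp":[0,0,0.12],"yaw":0},
    {"dp":[0,0,0.12],"yaw":0},
  ],
)

```text
time_s: 14.8
tcp_pos: [0.4598, -0.0026, 0.2345]
eef_rot: [-180.0, 0.0, -0.2]
contact_force: [0.2, 0.7, -0.2]
gripper_width: 0.0438
gripper_force: 0.0
```

```bash
python3 - <<'E'
from h import *
a=cap('scene');c=cap('wrist')
P=cloud(c)
m=(abs(P[...,0]-.461)<.03)&(abs(P[...,1]+.003)<.03)&(P[...,2]>.07)
h=P[m][:,2];k=h>h.max()-.006;print('top',h.max(),np.median(P[m][k],0))
f=m&(abs(P[...,2]-h.max()+.05)<.004);print('flange',P[f].mean(0))
save('i.png',np.vstack([cv2.resize(a['image'][180:255,180:280],(600,300),interpolation=3),cv2.resize(c['image'][100:250,170:330],(600,300),interpolation=3)]))
E
```

```text
top 0.3239862641911417 [ 0.48460379 -0.00296927  0.31961186]
flange [ 0.46485081 -0.00215227  0.27423105]
```

View pics/i.png

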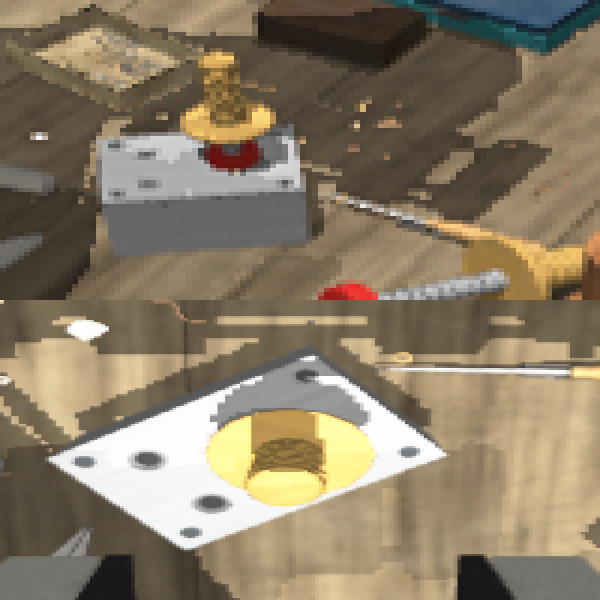

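```bash
python3 - <<'E'
from h import *
for n in('wrist','top'):
    c=cap(n);P=cloud(c)
    m=(abs(P[...,0]-.461)<.025)&(abs(P[...,1]+.003)<.025)&(P[...,2]>.06)&(P[...,2]<.15)
    h=P[m][:,2];t=np.percentile(h,97);k=m&(abs(P[...,2]-t)<.004)
    f=m&(P[...,2]<t-.045);print(n,'top',P[k].mean(0),np.median(P[k][:,2]),'flange',np.median(P[f],0))
E
```

```text
wrist top [ 0.46358226 -0.00058164  0.13440111] 0.13446310195218536 flange [ 0.46839655 -0.00237482  0.08457223]Traceback (most recent call last):
  File "<stdin>", line 5, in <module>
    return _quantile_unchecked(
        a, q, axis, out, overwrite_input, method, keepdims, weights)
    return _ureduce(a,
                    func=_quantile_ureduce_func,
    ...<5 lines>...
                    overwrite_input=overwrite_input,
                    method=method)
    r = func(a, **kwargs)
    result = _quantile(arr,
                       quantiles=q,
    ...<2 lines>...
                       out=out,
                       weights=wgt)
    slices_having_nans = np.isnan(arr[-1, ...])
                                  ~~~^^^^^^^^^
IndexError: index -1 is out of bounds for axis 0 with size 0
```

The handle top is at 0.134 m, as expected. The gauge stands with about 1° of tilt and the collar is on the block, so I hand the job in.

```bash
python3 -c "
from plant import r
print(r.close_job())"
```

```text
the job is handed in; nothing more can be done
None
```

I handed the job in after about 15 s of the 51 s: the gauge stands released in the brass-ringed bore, bottomed out at about 34 mm with a final push of about 14–15 N, and the collar is on the block; the hand-in returned no verdict, and the two look-alike gauges tipped over by themselves at the start.

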